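Calibrate the connecting-rod scale

TASK

Calibrate the connecting-rod scale: hang the brass saddle check weight astride its load bar and let go of it, so that the bar alone carries it. Then take the slim pin punch from the wooden block, reach its tip through the small hole in the scale's top and press the recessed red button fully down. Finish the program while still holding the button down with the punch in the gripper, the weight still hanging; leave the two connecting rods where they lie.

Things in the scene. Friction and masses are not known exactly. Their poses are not given: they have to be found in the camera images.
- scale: Connecting-rod scale, fixed to the bench: low grey housing 166 (x) x 236 (y) mm, flat aluminium top 58 mm above the bench, sloping display front at its -x side (reaches 112 mm before the origin). Origin: centre of its underside; z up. At its left (+y) a steel column rises from the top at x 0, y +70 mm and carries the load bar.
- bar_seat (a point): Top of the load bar midway along its free length: where the weight should hang. Horizontal steel rod, 14 mm in diameter, along the scale's y axis, its top 119 mm above the bench; free from 68 mm before this point (root block 26 mm high) to 60 mm past it (end collar 24 mm in diameter). Axes as the scale's. A weight hung here is clear of the housing, its leg ends some 58 mm above the bench.
- load_bar (a joint): How far the sprung load bar has sunk, m: 0 unloaded, about 0.0037 with the check weight hanging on it, stop at 0.008.
- check_weight: Saddle check weight, loose, 0.7 kg, standing on its two legs on the bench. Origin: centre of its underside. Brass inverted U, 56 (x) x 30 (y) x 77 mm high; the slot between the legs is 24 mm wide in x, runs right through along y, is open below, and its roof is 57 mm above the leg ends. A steel lifting lug 30 (x) x 14 (y) mm stands on top, from 77 to 122 mm above the leg ends. The bar must lie along its y axis when it hangs (either way round).
- weight_lug (a point): Grasp point of the check weight: centre of the lifting lug, 102 mm above the leg ends and 45 mm above the slot's roof. Axes as the weight's: grip the lug across its 14 mm, along y.
- weight_slot (a point): Centre of the slot's roof in the check weight; comes to rest on the top of the load bar.
- punch_block: Hardwood block 56 (x) x 150 (y) x 46 mm high, fixed to the bench, origin at the centre of its underside, with three upright tools in a row along its y axis, 48 mm apart: the slim dark pin punch (loose) at y +48 mm, then two that stay there, a stout brass drift at 0 and a stout blue chisel at -48 mm (21 mm thick, standing 53 and 45 mm above the block, too thick for the hole in the scale).
- pin_punch: Slim pin punch, loose, about 70 g, standing tip down in the block. Origin: the end of its tip; z points along it to the head (up); turned about z at will. Pin 6 mm in diameter and 45 mm long, then a round knurled dark body with two red rings, 15 mm in diameter, from 45.5 to 109 mm. The shoulder rests on the block's top, so the pin sits 45.5 mm deep in a hole 8.5 mm wide: lift it straight up.
- punch_grip (a point): Grasp point on the pin punch's body, on its axis, 85 mm above its tip (39 mm above the block).
- punch_tip (a point): End of the pin punch's tip.
- button_hole (a point): Centre of the mouth of the round hole in the scale's top, 13 mm in diameter, ringed in red, at x +30, y -65 mm of the scale, level with the top (58 mm above the bench).
- button_top (a point): Centre of the top of the red calibration button inside the hole, 11 mm in diameter, 12 mm below the mouth when up. It moves straight down with the button.
- cal_button (a joint): How far the calibration button is pressed, m: 0 up, 0.005 fully down. Spring: starts to move at about 1.2 N and is fully down at about 5.2 N, with a hard stop.
- con_rod_1: Connecting rod lying on the bench, 82 x 172 x 20 mm, loose, origin at the centre of its underside, long axis y; to be left alone.
- con_rod_2: Second connecting rod, the same; to be left alone.
Things that resemble listed ones, but are neither listed nor needed, are in the scene too. What is shaped like the check_weight but pink is not meant.

How it is judged:
By the outcome, as a careful person would: the job done as asked, in the order asked, and still so for the second after the job is handed in, while the arm keeps its last pose, push and grip.
It also fails if it takes over 61 s, if anything falls off the work surface, if the arm or the gripper's body presses on something with over 40 N, if the wrist force passes 120 N, or if a joint passes its speed limit or range.

ROBOT

A 7-joint arm with a two-finger parallel gripper is mounted at the origin on a cart in front of the work surface, level with it; the furniture and walls round the work are solid. World frame = base frame: x ahead of the robot, y to its left, z up, the work surface at z = 0. Lengths are in mm, angles in rad, forces in N, time in s.
With the tool pointing down it reaches from about 350 to 900 mm from the base axis. Payload 8.1 kg.
Tool frame: the origin (TCP) lies at the very end of the fingers, on their centre line; the grasp point (between the pads) lies behind it (ctrl.hold_point_z is the z of the grasp point in the tool frame, in mm); z points along the fingers, y is the line along which they close (so a half turn about z gives the same grasp; the last joint's range is limited). The gripper opens to 92 mm and grips with 3 to 60 N. Pads are 19 mm wide; open, the fingers measure 130 mm over their backs; the gripper's body (75 mm by 190 mm) begins 47 mm behind the grasp point.
Start: joints at [1.114, 0.434, 0.025, 1.573, -0.012, 1.134, -0.075], TCP at [216.518, -586.312, 226.742] pointing down, gripper open.
Joint ranges: [-2.62, 2.62], [-0.44, 2.09], [-1.27, 1.32], [0.08, 2.57], [-1.32, 4.46], [0.12, 2], [-2.74, 2.74]. Speed limits (rad/s): [2.22, 2.22, 3.01, 3.01, 3.14, 3.14, 3.14].

INTERFACE

Orientations are given as [roll, pitch, yaw] about the fixed x, y, z axes, in that order (R = Rz(yaw) Ry(pitch) Rx(roll)).
In Python, from bench import ctrl gives the robot as it stands.
- The arm moves only by the shell command python3 -m jog 'ROWS' [OPENING]. ROWS is JSON, a list of rows, each an object of numbers: "tx", "ty", "tz": the shift along the tool's x, y, z in m; "wx", "wy", "wz": the turn, a rotation vector about the tool's x, y, z in degrees. A call has 1 to 20 rows; each row shifts and turns the commanded pose from where the row before left it, along the tool's axes as they then stand; what a row does not reach is not made up. A row lasts 1/10 s, in which the tool goes at most 50 mm and 8.59 degrees, less where a joint would pass 70% of its speed; a pose out of reach is approached as far as the arm can. A call with a gripper value outside its range is refused whole. OPENING is the closure, from -1 (fully open) to 1 (shut), set as the call begins (- or left out, the last holds). The fingers move at their own pace and stop on an object; the grip force is fixed at half the most. Time passes only in rows, so rows that do not move let the fingers close. It gives the time, the measured TCP pose, the force, the opening and the grip force at its end, in the units of the state.
- ctrl.sense(): the state, without advancing time (a new reading comes with each control period).
- ctrl.camera(name): name is "scene" or "top" or "wrist"; returns a dict with "img" (480x640x3 uint8, red, green, blue), "intrinsics" (3x3 intrinsics, pixels), "world_to_cam" (4x4, takes a point from world to camera coordinates); the wrist camera has in their place "tool_from_camera" (4x4, takes a point from camera to tool coordinates, whose origin is the TCP and whose axes are the flange's). Camera axes: x right, y down, z forward; pixel columns grow to the right and rows downward; lengths in mm; the calibration is good to about 2 mm. A picture is of the moment at which its call begins: read the wrist's pose just before it. There is no depth.
- ctrl.close_job(): hands the job in; it is judged then, once.
The state is a dict: "clock": time; "joint_pos": joint angles; "joint_velocities": joint speeds; "joint_efforts": joint torques, N m; "position": TCP position; "eef_rot": TCP orientation; "wrist_force": force on the tool from outside, world axes, zero at the start; "torque": the same for the moment, N m; "width": opening from 0.0 (shut) to 1.0 (fully open); "finger_force": force on a finger pad.
Only numpy, scipy, OpenCV 4.12 (cv2) and the standard library are available. Lean on these libraries where they do the work, as an engineer would, in place of code of your own. Each camera call takes 0.05 s, during which the arm holds its last target. There are 200 camera calls.

## Working session

There is one attempt and no reset: what is moved stays moved. The work goes in short steps, Python scripts to look and compute and a shell command to move; the robot and the scene stay as the last step left them, time stands still between calls to the robot, and variables do not carry over. Pictures are saved under pics/ and viewed, at most 10 in all, crops included, and the job is handed in when it is done.

```bash
ls; mkdir -p pics; python3 - <<'E'
from bench import ctrl
import cv2, numpy as np
print(ctrl.sense(), ctrl.hold_point_z)
for n in ["scene","top"]:
    c=ctrl.camera(n); cv2.imwrite(f"pics/{n}0.png",c["img"][:,:,::-1])
    np.savez(f"{n}0.npz",img=c["img"],K=c["intrinsics"],T=c["world_to_cam"])
    print(np.round(c["intrinsics"],1).tolist(),np.round(c["world_to_cam"],3).tolist())
print(np.round(ctrl.camera("wrist")["tool_from_camera"],3).tolist())
E
```

```text
pics
{'clock': 0.0, 'joint_pos': array([ 1.11442303,  0.4352477 ,  0.0249742 ,  1.57410819, -0.01157712,
        1.13399414, -0.07511051]), 'joint_velocities': array([ 1.37134255e-03, -6.21883339e-04, -4.26354741e-04, -1.85817887e-04,
        6.69861880e-04, -2.09460470e-03, -2.00963368e-05]), 'joint_efforts': array([-3.22214055e-04, -6.67855310e+01,  9.84111093e-01, -3.14469302e+01,
       -6.07887260e-02,  4.28579771e-02,  9.12290625e-05]), 'position': array([ 216.28315229, -585.83216478,  225.92534965]), 'eef_rot': array([-3.13998856e+00,  1.67760669e-04,  3.53701591e-01]), 'wrist_force': array([-0.79253983,  0.22355545,  0.45561707]), 'torque': array([-0.00874896,  0.01711286, -0.02564014]), 'finger_force': 0.0, 'width': 1.0011174708223671} -18.8
[[494.4, 0.0, 316.5], [0.0, 494.4, 232.3], [0.0, 0.0, 1.0]] [[-0.748, -0.664, -0.019, 352.524], [-0.301, 0.364, -0.881, 278.332], [0.592, -0.653, -0.472, 922.787], [0.0, 0.0, 0.0, 1.0]]
[[623.7, 0.0, 305.6], [0.0, 623.7, 240.2], [0.0, 0.0, 1.0]] [[-0.014, -1.0, -0.012, -14.421], [-0.998, 0.014, -0.062, 518.806], [0.062, 0.011, -0.998, 1768.053], [0.0, 0.0, 0.0, 1.0]]
[[0.0, -0.967, -0.253, 67.362], [1.0, 0.0, 0.001, 0.567], [-0.001, -0.253, 0.967, -158.353], [0.0, 0.0, 0.0, 1.0]]
```

View pics/scene0.png

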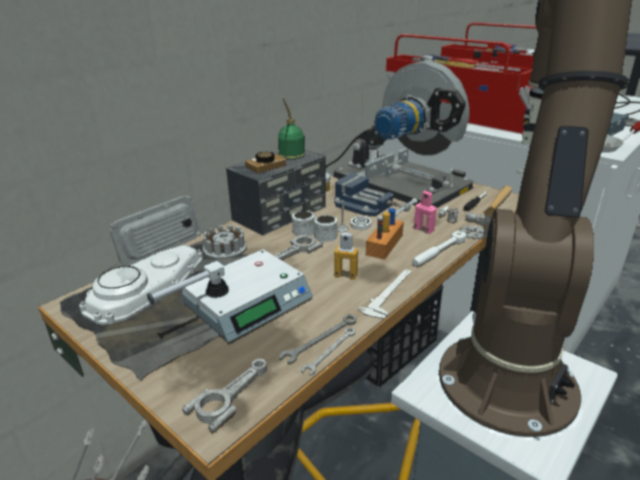

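View pics/top0.png

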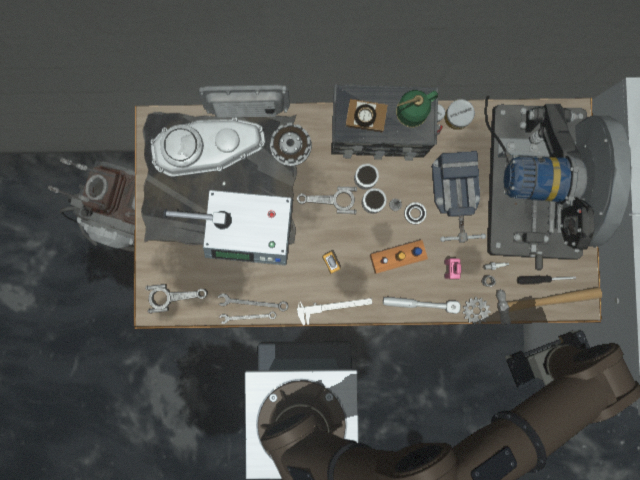

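The scene view shows the scale with its bar, the brass weight at (346,262) and the block at (385,237). In the top view the scale is near (248,222) with its bar pointing left to (166,214), and the red ring at (271,214). The brass weight is at (331,261) and the orange block at (399,256), with the dark punch at its left end (382,257). The pink lookalike is at (454,267).

```bash
cat > h.py <<'E'
import numpy as np, cv2
from scipy.spatial.transform import Rotation as R
from bench import ctrl
def ray(K,T,px,z):
    d=np.linalg.inv(K)@[px[0],px[1],1]; Rm=T[:3,:3]; o=-Rm.T@T[:3,3]; d=Rm.T@d
    return o+d*(z-o[2])/d[2]
def wrist(name=None):
    s=ctrl.sense(); c=ctrl.camera("wrist")
    W=np.eye(4); W[:3,:3]=R.from_euler("xyz",s["eef_rot"]).as_matrix(); W[:3,3]=s["position"]
    T=np.linalg.inv(W@c["tool_from_camera"]); 
    if name:
        cv2.imwrite(f"pics/{name}.png",c["img"][:,:,::-1]); np.savez(name,img=c["img"],K=c["intrinsics"],T=T)
    return c["img"],c["intrinsics"],T,s
def proj(K,T,p):
    q=K@(T[:3,:3]@np.array(p,float)+T[:3,3]); return q[:2]/q[2]
def rects(img,m,box,z,K,T,amin=15,n=6):
    mm=np.zeros(m.shape,np.uint8); x0,y0,x1,y1=box; mm[y0:y1,x0:x1]=m[y0:y1,x0:x1]
    cs=sorted(cv2.findContours(mm,cv2.RETR_EXTERNAL,cv2.CHAIN_APPROX_NONE)[0],key=cv2.contourArea,reverse=True)
    for c in cs[:n]:
        if cv2.contourArea(c)<amin: continue
        p=np.array([ray(K,T,q,z)[:2] for q in c[:,0]],np.float32)
        r=cv2.minAreaRect(p); print("px",np.round(cv2.minAreaRect(c)[0],1),"xy",np.round(r[0],1),"size",np.round(r[1],1),"ang",round(r[2],1))
def hsv(i): return cv2.cvtColor(np.ascontiguousarray(i),cv2.COLOR_RGB2HSV)
E
python3 - <<'E'
from h import *
d=np.load("top0.npz"); img,K,T=d["img"],d["K"],d["T"]; H=hsv(img); h,s,v=[H[...,i].astype(int) for i in range(3)]
print("block"); rects(img,(h<14)&(s>150)&(v>120),(365,235,435,280),46,K,T)
print("weight"); rects(img,(h>14)&(h<30)&(s>140)&(v>120),(315,245,350,280),77,K,T)
print("lug"); rects(img,(s<60)&(v>120),(318,248,345,272),122,K,T)
print("scale"); rects(img,(s<30)&(v>200),(195,185,300,270),58,K,T)
print("ring"); rects(img,((h<8)|(h>172))&(s>90)&(v>80),(260,205,282,225),58,K,T,3)
print("dark"); rects(img,v<75,(372,245,392,268),155,K,T,5)
for p in [(331,261),(382,257),(402,254),(417,252),(382,262)]: print(H[p[1],p[0]])
E
```

```text
block
weight
lug
px [331.  259.5] xy [459.  -90.5] size [69.9 61.7] ang 89.2
px [331. 262.] xy [452.3 -90.3] size [36.  19.2] ang 25.7
scale
px [246.8 222.3] xy [568.4 141.6] size [228.7 158.9] ang 83.8
ring
px [271.5 214.5] xy [589.4  72.2] size [8.4 8.5] ang 89.4
dark
[103  17 178]
[ 15 130 118]
[ 19 148 203]
[109 154 142]
[  6 106  91]
```

```bash
python3 - <<'E'
import cv2
i=cv2.imread("pics/top0.png")[190:290,150:440]
cv2.imwrite("pics/crop1.png",cv2.resize(i,(798,275)))
E
```

```text
(no output)
```

View pics/crop1.png

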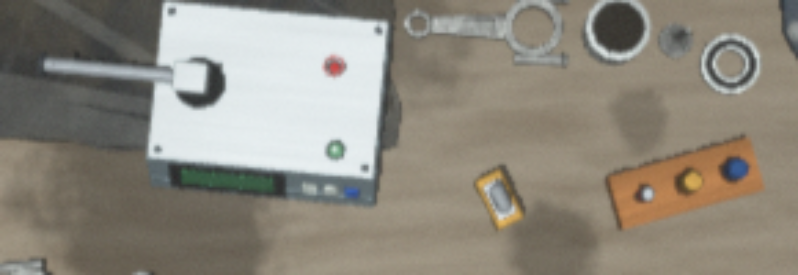

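The crop shows the dark punch's head at crop (646,193), the left end of the block. The weight's lug is at crop (499,197), the red ring at (334,66), and the load bar runs from (175,75) to (45,65). I'll move above the weight first.

```bash
cat >> h.py <<'E'
def go(target,yaw_deg=None,s=None):
    "tool-frame shift in mm and wz in deg from the measured pose to a target TCP, tool down"
    s=s or ctrl.sense(); M=R.from_euler("xyz",s["eef_rot"])
    d=M.inv().apply(np.array(target)-s["position"]); print("tool shift",np.round(d,1),"pos",np.round(s["position"],1),"rpy",np.round(np.degrees(s["eef_rot"]),2),"t",round(s["clock"],2))
    if yaw_deg is not None:
        w=(M.inv()*R.from_euler("xyz",[180,0,yaw_deg],degrees=True)).as_rotvec(degrees=True); print("turn (after shift)",np.round(w,2))
E
python3 -c "
from h import *
go([452,-90,226],25.7)"
```

```text
tool shift [ 392.9 -383.6    0.5] pos [ 216.3 -585.9  226.1] rpy [-1.7993e+02  1.0000e-02  2.0270e+01] t 0.15
turn (after shift) [-0.07  0.   -5.43]
```

```bash
python3 -m jog '[{"tx":0.02,"ty":-0.019},{"tx":0.02,"ty":-0.019},{"tx":0.02,"ty":-0.019},{"tx":0.02,"ty":-0.019},{"tx":0.02,"ty":-0.019},{"tx":0.02,"ty":-0.019},{"tx":0.02,"ty":-0.019},{"tx":0.02,"ty":-0.019},{"tx":0.02,"ty":-0.019},{"tx":0.02,"ty":-0.019},{"tx":0.02,"ty":-0.019},{"tx":0.02,"ty":-0.019},{"tx":0.02,"ty":-0.019},{"tx":0.02,"ty":-0.02},{"tx":0.02,"ty":-0.02},{"tx":0.02,"ty":-0.02},{"tx":0.02,"ty":-0.02},{"tx":0.02,"ty":-0.02},{"tx":0.02,"ty":-0.02},{"tx":0.02,"ty":-0.02}]' -0.4
python3 -m jog '[{"wz":-5.4},{},{}]'
python3 -c "
from h import *
wrist('w1'); go([452,-90,226],25.7)"
```

```text
tool shift [ 392.8 -383.7    0.6] pos [ 216.4 -586.   226.3] rpy [-179.95    0.     20.27] t 0.2
turn (after shift) [-0.05  0.   -5.43]validation failed for argument at $[0]...
validation failed for argument at $[0]...
```

View pics/w1.png

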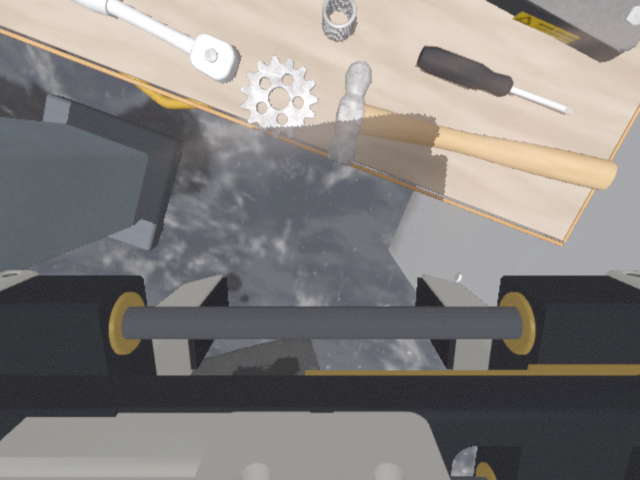

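The arm hasn't moved: both jogs were refused. The picture shows only the start area and the fingers across the lower half. I'll try rows with all six keys.

```bash
python3 -m jog '[{"tx":0.02,"ty":-0.02,"tz":0,"wx":0,"wy":0,"wz":-5.4}]' -0.4
python3 -c "
from h import *
i,K,T,s=wrist(); go([452,-90,226],25.7); print(proj(K,T,s['position']))"
```

```text
clock: 0.3
position: [225.8, -562.8, 226.1]
eef_rot: [3.141, 0.002, 0.444]
wrist_force: [-0.5, 0.9, -0.1]
width: 0.957
finger_force: 0.0
tool shift [ 405.2 -320.6    1.6] pos [ 230.5 -556.8  226.3] rpy [-1.7987e+02 -1.0000e-01  2.6270e+01] t 0.35
turn (after shift) [-0.13 -0.1   0.57]
[320.26688363 293.81799399]
```

```bash
python3 -m jog '[{"tx":0.0225,"ty":-0.018,"tz":0,"wx":0,"wy":0,"wz":0},{"tx":0.0225,"ty":-0.018,"tz":0,"wx":0,"wy":0,"wz":0},{"tx":0.0225,"ty":-0.018,"tz":0,"wx":0,"wy":0,"wz":0},{"tx":0.0225,"ty":-0.018,"tz":0,"wx":0,"wy":0,"wz":0},{"tx":0.0225,"ty":-0.018,"tz":0,"wx":0,"wy":0,"wz":0},{"tx":0.0225,"ty":-0.018,"tz":0,"wx":0,"wy":0,"wz":0},{"tx":0.0225,"ty":-0.018,"tz":0,"wx":0,"wy":0,"wz":0},{"tx":0.0225,"ty":-0.018,"tz":0,"wx":0,"wy":0,"wz":0},{"tx":0.0225,"ty":-0.018,"tz":0,"wx":0,"wy":0,"wz":0},{"tx":0.0225,"ty":-0.018,"tz":0,"wx":0,"wy":0,"wz":0},{"tx":0.0225,"ty":-0.018,"tz":0,"wx":0,"wy":0,"wz":0},{"tx":0.0225,"ty":-0.018,"tz":0,"wx":0,"wy":0,"wz":0},{"tx":0.0225,"ty":-0.018,"tz":0,"wx":0,"wy":0,"wz":0},{"tx":0.0225,"ty":-0.018,"tz":0,"wx":0,"wy":0,"wz":0},{"tx":0.0225,"ty":-0.018,"tz":0,"wx":0,"wy":0,"wz":0},{"tx":0.0225,"ty":-0.018,"tz":0,"wx":0,"wy":0,"wz":0},{"tx":0.0225,"ty":-0.018,"tz":0,"wx":0,"wy":0,"wz":0},{"tx":0.0225,"ty":-0.018,"tz":0,"wx":0,"wy":0,"wz":0},{"tx":0,"ty":0,"tz":0,"wx":0,"wy":0,"wz":0},{"tx":0,"ty":0,"tz":0,"wx":0,"wy":0,"wz":0}]' -
python3 -c "
from h import *
wrist('w2'); go([452,-90,226],25.7)"
```

```text
clock: 2.35
position: [453.0, -92.7, 226.6]
eef_rot: [-3.141, 0.0, 0.45]
wrist_force: [-1.1, -0.0, -0.5]
width: 0.699
finger_force: 0.0
tool shift [ 0.9 -3.6  0.6] pos [452.7 -93.6 226.6] rpy [1.800e+02 4.000e-02 2.566e+01] t 2.4
turn (after shift) [ 0.    0.04 -0.04]
```

View pics/w2.png

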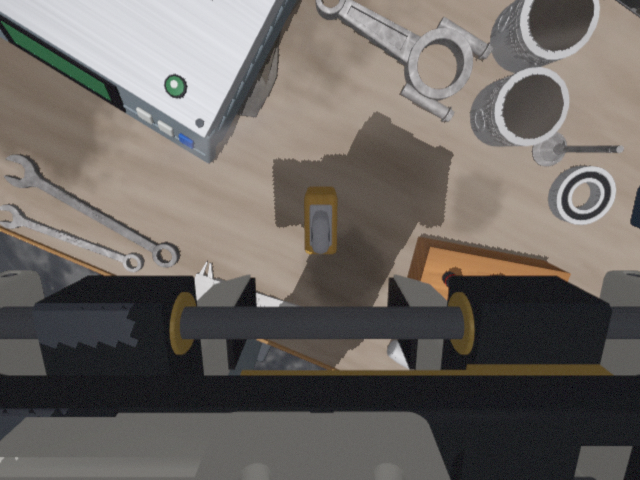

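The brass weight is right under the gripper at px (320,222), with its lug at (320,228) and its long side along the tool's x as wanted. I'll measure it.

```bash
python3 - <<'E'
from h import *
d=np.load("w2.npz"); img,K,T=d["img"],d["K"],d["T"]; H=hsv(img); h,s,v=[H[...,i].astype(int) for i in range(3)]
b=(290,175,350,268)
m=(h>12)&(h<30)&(s>110)&(v>60)
rects(img,m,b,77,K,T)
g=np.zeros(m.shape,bool); g[195:258,306:338]=((s<60))[195:258,306:338]
rects(img,g,(306,195,338,258),122,K,T)
go([452,-90,226],25.7)
print(img[180:262:6,320].tolist()); print(img[232,298:342:3].tolist())
E
```

```text
px [320. 220.] xy [459. -89.] size [60.6 28.9] ang 26.4
px [321.5 231. ] xy [460.  -90.1] size [41.3 24.5] ang 25.8
tool shift [ 0.9 -3.6  0.6] pos [452.7 -93.6 226.6] rpy [1.800e+02 4.000e-02 2.566e+01] t 2.4
turn (after shift) [ 0.    0.04 -0.04]
[[95, 85, 78], [93, 76, 57], [89, 68, 34], [113, 88, 48], [108, 91, 70], [92, 91, 95], [86, 86, 92], [99, 100, 107], [102, 103, 109], [103, 103, 109], [102, 103, 108], [99, 98, 104], [92, 93, 96], [71, 64, 55]]
[[156, 141, 125], [156, 142, 126], [132, 114, 94], [104, 81, 41], [97, 94, 97], [92, 95, 97], [99, 100, 105], [103, 101, 108], [104, 103, 110], [97, 97, 102], [84, 83, 89], [102, 93, 89], [103, 83, 41], [84, 73, 63], [80, 73, 67]]
```

```bash
python3 -c "
from h import *
go([457.5,-89.5,83],26)"
```

```text
tool shift [  6.2  -1.7 143.6] pos [452.7 -93.6 226.6] rpy [1.800e+02 4.000e-02 2.566e+01] t 2.4
turn (after shift) [ 0.    0.04 -0.34]
```

```bash
python3 -m jog '[{"tx":0.006,"ty":-0.002,"tz":0.01,"wx":0,"wy":0,"wz":0},{"tx":0,"ty":0,"tz":0.02,"wx":0,"wy":0,"wz":0},{"tx":0,"ty":0,"tz":0.02,"wx":0,"wy":0,"wz":0},{"tx":0,"ty":0,"tz":0.02,"wx":0,"wy":0,"wz":0},{"tx":0,"ty":0,"tz":0.02,"wx":0,"wy":0,"wz":0},{"tx":0,"ty":0,"tz":0.02,"wx":0,"wy":0,"wz":0},{"tx":0,"ty":0,"tz":0.02,"wx":0,"wy":0,"wz":0},{"tx":0,"ty":0,"tz":0.013,"wx":0,"wy":0,"wz":0},{"tx":0,"ty":0,"tz":0,"wx":0,"wy":0,"wz":0},{"tx":0,"ty":0,"tz":0,"wx":0,"wy":0,"wz":0}]' -
Z='{"tx":0,"ty":0,"tz":0,"wx":0,"wy":0,"wz":0}'
python3 -m jog '[{"tx":0,"ty":0,"tz":0,"wx":0,"wy":0,"wz":0},{"tx":0,"ty":0,"tz":0,"wx":0,"wy":0,"wz":0},{"tx":0,"ty":0,"tz":0,"wx":0,"wy":0,"wz":0},{"tx":0,"ty":0,"tz":0,"wx":0,"wy":0,"wz":0},{"tx":0,"ty":0,"tz":0,"wx":0,"wy":0,"wz":0},{"tx":0,"ty":0,"tz":0,"wx":0,"wy":0,"wz":0},{"tx":0,"ty":0,"tz":0,"wx":0,"wy":0,"wz":0},{"tx":0,"ty":0,"tz":0,"wx":0,"wy":0,"wz":0}]' 1
```

```text
clock: 3.4
position: [457.4, -89.1, 83.5]
eef_rot: [-3.141, 0.001, 0.447]
wrist_force: [0.1, -1.1, 0.0]
width: 0.698
finger_force: 0.0
clock: 4.2
position: [457.6, -88.7, 83.7]
eef_rot: [3.142, -0.0, 0.448]
wrist_force: [0.3, 0.7, 1.1]
width: 0.15
finger_force: 30.0
```

```bash
python3 -m jog '[{"tx":0,"ty":0,"tz":-0.01,"wx":0,"wy":0,"wz":0},{"tx":0,"ty":0,"tz":-0.02,"wx":0,"wy":0,"wz":0},{"tx":0,"ty":0,"tz":-0.02,"wx":0,"wy":0,"wz":0},{"tx":0,"ty":0,"tz":-0.02,"wx":0,"wy":0,"wz":0},{"tx":0,"ty":0,"tz":-0.02,"wx":0,"wy":0,"wz":0},{"tx":0,"ty":0,"tz":-0.02,"wx":0,"wy":0,"wz":0},{"tx":0,"ty":0,"tz":-0.02,"wx":0,"wy":0,"wz":0},{"tx":0,"ty":0,"tz":-0.02,"wx":0,"wy":0,"wz":0},{"tx":0,"ty":0,"tz":-0.02,"wx":0,"wy":0,"wz":0}]' -
python3 - <<'E'
from h import *
d=np.load("top0.npz"); img,K,T=d["img"],d["K"],d["T"]; H=hsv(img); h,s,v=[H[...,i].astype(int) for i in range(3)]
rects(img,(v>110),(155,205,205,226),112,K,T)
rects(img,(v>135)&(s<60),(155,205,205,226),112,K,T)
print(v[204:226:1,170],v[204:226,185]); print(v[214,155:210])
for p in [(165,214),(203,217),(168,214)]: print(ray(K,T,p,112))
E
```

```text
clock: 5.1
position: [456.5, -88.6, 254.4]
eef_rot: [-3.141, 0.001, 0.448]
wrist_force: [0.8, -0.1, -7.0]
width: 0.148
finger_force: 30.0
px [185.1 214.8] xy [586.5 303.9] size [105.2  13.1] ang 83.7
px [185.  214.7] xy [586.6 304. ] size [104.9  10.3] ang 83.6
[ 73  72  76  72  72  73  79 109 157 180 186 146  94  66  64  74  89  94
  90  90  89  90] [ 77  60  63  63  63  63  59  60  91 146 179 198 159 127  79  75  75  66
  73  91  95  94]
[ 63  63  59  63  62  66  61  59  69  75  84 157 173 176 176 186 187 190
 194 193 193 185 191 187 186 186 183 182 184 186 179 176 176 172 170 166
 165 161 154 151 148 148 146 130 127 124 117 114 105 106 103 109 127 133
 131]
[589.44720032 358.62623223 112.        ]
[579.70404915 255.06900209 112.        ]
[589.32457796 350.4428321  112.        ]
```

```bash
python3 -m jog '[{"tx":0,"ty":0,"tz":0,"wx":0,"wy":0,"wz":4},{"tx":0,"ty":0,"tz":0,"wx":0,"wy":0,"wz":4},{"tx":0,"ty":0,"tz":0,"wx":0,"wy":0,"wz":4},{"tx":0,"ty":0,"tz":0,"wx":0,"wy":0,"wz":4},{"tx":0,"ty":0,"tz":0,"wx":0,"wy":0,"wz":4},{"tx":0,"ty":0,"tz":0,"wx":0,"wy":0,"wz":4},{"tx":0,"ty":0,"tz":0,"wx":0,"wy":0,"wz":4},{"tx":0,"ty":0,"tz":0,"wx":0,"wy":0,"wz":4},{"tx":0,"ty":0,"tz":0,"wx":0,"wy":0,"wz":0},{"tx":0,"ty":0,"tz":0,"wx":0,"wy":0,"wz":0}]' -
python3 -c "
from h import *
go([515,299,253],-6.3)"
```

```text
clock: 6.1
position: [457.0, -88.6, 253.6]
eef_rot: [-3.142, 0.001, -0.108]
wrist_force: [0.3, 0.2, -6.5]
width: 0.149
finger_force: 30.0
tool shift [  15.8 -391.6    0.6] pos [457.  -88.6 253.6] rpy [-1.80e+02  6.00e-02 -6.21e+00] t 6.1
turn (after shift) [-0.    0.06  0.09]
```

```bash
python3 -m jog '[{"tx":0.001,"ty":-0.023,"tz":0,"wx":0,"wy":0,"wz":0},{"tx":0.001,"ty":-0.023,"tz":0,"wx":0,"wy":0,"wz":0},{"tx":0.001,"ty":-0.023,"tz":0,"wx":0,"wy":0,"wz":0},{"tx":0.001,"ty":-0.023,"tz":0,"wx":0,"wy":0,"wz":0},{"tx":0.001,"ty":-0.023,"tz":0,"wx":0,"wy":0,"wz":0},{"tx":0.001,"ty":-0.023,"tz":0,"wx":0,"wy":0,"wz":0},{"tx":0.001,"ty":-0.023,"tz":0,"wx":0,"wy":0,"wz":0},{"tx":0.001,"ty":-0.023,"tz":0,"wx":0,"wy":0,"wz":0},{"tx":0.001,"ty":-0.023,"tz":0,"wx":0,"wy":0,"wz":0},{"tx":0.001,"ty":-0.023,"tz":0,"wx":0,"wy":0,"wz":0},{"tx":0.001,"ty":-0.023,"tz":0,"wx":0,"wy":0,"wz":0},{"tx":0.001,"ty":-0.023,"tz":0,"wx":0,"wy":0,"wz":0},{"tx":0.001,"ty":-0.023,"tz":0,"wx":0,"wy":0,"wz":0},{"tx":0.001,"ty":-0.023,"tz":0,"wx":0,"wy":0,"wz":0},{"tx":0.001,"ty":-0.023,"tz":0,"wx":0,"wy":0,"wz":0},{"tx":0.001,"ty":-0.023,"tz":0,"wx":0,"wy":0,"wz":0},{"tx":0,"ty":-0.023,"tz":0,"wx":0,"wy":0,"wz":0},{"tx":0,"ty":0,"tz":0,"wx":0,"wy":0,"wz":0},{"tx":0,"ty":0,"tz":0,"wx":0,"wy":0,"wz":0},{"tx":0,"ty":0,"tz":0,"wx":0,"wy":0,"wz":0}]' -
python3 -c "
from h import *
wrist('w3'); go([515,299,253],-6.3)"
```

```text
clock: 8.1
position: [516.7, 296.9, 253.4]
eef_rot: [3.14, 0.0, -0.111]
wrist_force: [-0.5, -0.7, -6.6]
width: 0.152
finger_force: 30.0
tool shift [-2.  -1.9  0.5] pos [516.8 296.8 253.5] rpy [ 1.7994e+02  1.0000e-02 -6.3700e+00] t 8.15
turn (after shift) [ 0.06  0.01 -0.07]
```

View pics/w3.png

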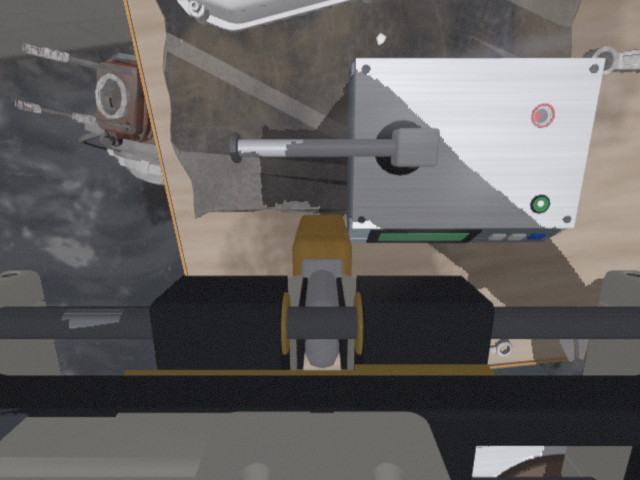

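The load bar runs along row 147, from the root block's edge at col 394 to the end collar at col 240. The ring is at (543,116). The +x face of the held weight is visible, from its leg end at row 215 up to its top edge near row 272.

```bash
python3 - <<'E'
from h import *
d=np.load("w3.npz"); img,K,T=d["img"],d["K"],d["T"]; H=hsv(img); h,s,v=[H[...,i].astype(int) for i in range(3)]
g=cv2.cvtColor(img,cv2.COLOR_RGB2GRAY).astype(int)
print("rows col250",g[130:166,255]); print("rows col 375",g[130:166,375]); print("row148",g[146,226:250],g[146,385:402])
print("ring"); rects(img,((h<8)|(h>172))&(s>70)&(v>80),(525,100,560,132),58,K,T,3)
print("scale"); rects(img,(s<40)&(v>100),(330,40,620,245),58,K,T,1000)
print("weight rows h",h[205:285:4,322],s[205:285:4,322], v[205:285:2,322])
m=((h>12)&(h<30)&(s>140)).astype(np.uint8)[205:290,280:365]
rects(img,(h>12)&(h<30)&(s>140),(280,205,365,282),170,K,T)
for r in (150,215): print(r, ray(K,T,(322,r),170))
for r in (268,272,276): print(r, ray(K,T,(322,r),247))
for p in [(394,147),(240,148)]: print(ray(K,T,p,112))
E
```

```text
rows col250 [ 90  82  83  85  80  87  87  88  95 116 139 150 160 168 174 183 192 203
 205 199 187 149 117 107 102  99  90 105 115 117 114 119 118 117 116 118]
rows col 375 [134 130 132 130 129 131 130 126 122 110 108 109 110 109 108 113 117 114
 114 108 109 106 103 100  98  92  78  81  93 113 128 126 128 126 127 127]
row148 [ 81  83  83  94  98 102 108 108 105  89  66 102 179 190 190 191 191 190
 189 192 190 190 190 189] [115 116 116 115 113 117 118 114 117 114 108 103 105 116 121 127 127]
ring
px [543. 115.] xy [594.2  73.2] size [20.9 20.6] ang 28.4
scale
px [474.5 142. ] xy [568.4 128.6] size [304.3 192.8] ang 83.7
weight rows h [ 90 128  14  19  18  19  18  20  18  18  19  18  19  20 126 120 110 113
 114 125] [  4  21  44 146 139 163 153 155 147 142 153 139 147 150  11   9  14  11
  13  16] [ 60  61  48  40  64  90  98  96  99  99  94  92  95  96  99  97  99  99
 106 112 112 117 119 118 118 116 117 102 113 116 114 117 110  96  96  96
  97  98  96  97]
px [321.5 244.5] xy [519.2 295.6] size [41.4 44. ] ang 83.6
150 [584.93914578 288.07552771 170.        ]
215 [541.00376771 292.9261922  170.        ]
268 [528.05945806 294.57594272 247.        ]
272 [525.96174205 294.80754005 247.        ]
276 [523.85105282 295.04056969 247.        ]
[580.9867104  228.12953231 112.        ]
[594.27258771 355.45582031 112.        ]
```

```bash
python3 -c "
from h import *
go([587.5,295,210],-6.2)"
python3 -m jog '[{"tx":0.01,"ty":0,"tz":0,"wx":0,"wy":0,"wz":0},{"tx":0.02,"ty":-0.003,"tz":0,"wx":0,"wy":0,"wz":0},{"tx":0.02,"ty":-0.003,"tz":0,"wx":0,"wy":0,"wz":0},{"tx":0.015,"ty":0,"tz":0,"wx":0,"wy":0,"wz":0},{"tx":0.0055,"ty":0,"tz":0,"wx":0,"wy":0,"wz":0},{"tx":0,"ty":0,"tz":0.015,"wx":0,"wy":0,"wz":0},{"tx":0,"ty":0,"tz":0.015,"wx":0,"wy":0,"wz":0},{"tx":0,"ty":0,"tz":0.01,"wx":0,"wy":0,"wz":0},{"tx":0,"ty":0,"tz":0.003,"wx":0,"wy":0,"wz":0},{"tx":0,"ty":0,"tz":0,"wx":0,"wy":0,"wz":0},{"tx":0,"ty":0,"tz":0,"wx":0,"wy":0,"wz":0},{"tx":0,"ty":0,"tz":0,"wx":0,"wy":0,"wz":0}]' -
python3 - <<'E'
from h import *
img,K,T,s=wrist('w4'); go([587.5,295,210],-6.2)
w=wrist
c=ctrl.camera("scene"); np.savez("s4",img=c["img"],K=c["intrinsics"],T=c["world_to_cam"])
a=img[150:330,200:460]; cv2.imwrite("pics/w4c.png",cv2.resize(a,None,fx=2,fy=2)[:,:,::-1])
b=c["img"][225:345,120:320]
o=np.zeros((600,800,3),np.uint8); A=cv2.resize(a,(520,360)); B=cv2.resize(b,(400,240)); o[:360,:520]=A; o[360:,:400]=B
cv2.imwrite("pics/w4c.png",o[:,:,::-1])
E
```

```text
tool shift [70.5 -6.1 43.5] pos [516.8 296.8 253.5] rpy [ 1.7994e+02  1.0000e-02 -6.3700e+00] t 8.15
turn (after shift) [ 0.06  0.01 -0.17]
clock: 9.35
position: [587.7, 296.6, 211.6]
eef_rot: [-3.141, -0.001, -0.111]
wrist_force: [0.9, 0.2, -6.1]
width: 0.15
finger_force: 30.0
tool shift [0.  1.5 1.5] pos [587.7 296.5 211.5] rpy [-1.7996e+02 -6.0000e-02 -6.3300e+00] t 9.4
turn (after shift) [-0.04 -0.06 -0.13]
```

View pics/w4c.png

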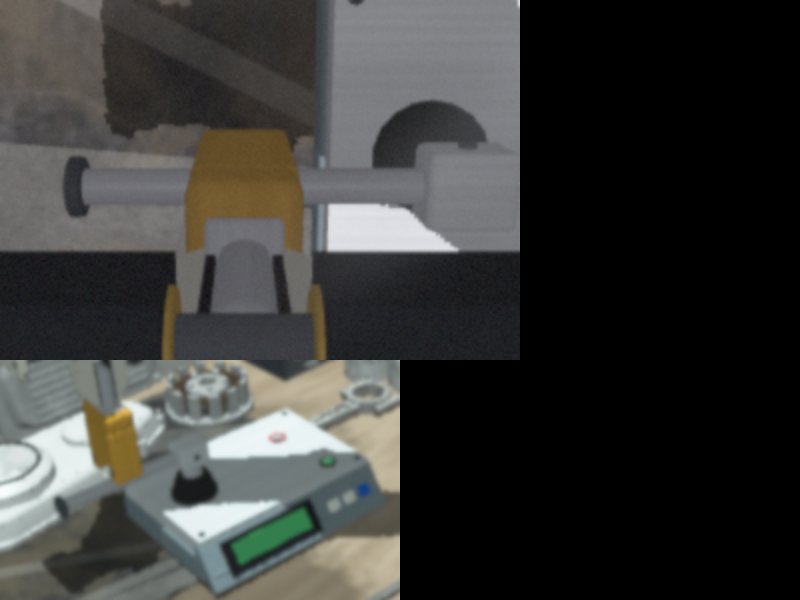

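The wrist crop shows the bar (crop rows 168–205, full-image row 243) emerging on both sides of the weight. The near leg end is at crop row 130, full-image row 215. The scene crop agrees. I'll compare the fore-aft alignment within this one view.

```bash
python3 - <<'E'
from h import *
d=np.load("w4.npz"); img,K,T=d["img"],d["K"],d["T"]; g=cv2.cvtColor(img,cv2.COLOR_RGB2GRAY).astype(int)
s=ctrl.sense(); M=R.from_euler("xyz",s["eef_rot"])
f=lambda p,z: np.round(M.inv().apply(ray(K,T,p,z)-s["position"]),1)
for c in (255,280,370,390): print(c,g[228:258,c])
print("leg",g[206:224,320])
print("bar",f((270,243.2),112),f((380,243.2),112),"leg",f((322,215),128),f((322,213),128),"rooted",f((408,243),112),"collar",f((241,243),112))
E
```

```text
255 [117 117 119 120 120 113 101  99 101 106 108 106 109 114 114 117 115 109
 110 108 105 105 103  99 109 113 112 113 115 115]
280 [123 131 128 129 127 120 107 100 102 105 104 109 109 113 116 120 114 112
 109 108 106 105 100  97  99 109 116 121 120 120]
370 [124 127 125 126 124 117 104 100 106 108 109 110 111 114 116 120 119 111
 112 106 108 106 104 126 204 222 223 225 227 226]
390 [ 42  43  45  43  46  59  86 102 108 107 108 112 111 117 119 118 117 114
 113 114 110 107 108 111 153 205 219 222 225 225]
leg [46 44 42 42 44 36 38 44 56 74 81 80 79 78 78 79 76 77]
bar [ -0.  -38.8  99.4] [-0.  45.6 99.4] leg [24.7  1.1 83.4] [26.1  1.1 83.4] rooted [ 0.2 67.1 99.3] collar [  0.1 -61.   99.4]
```

```bash
python3 -m jog '[{"tx":0.0015,"ty":0.001,"tz":0,"wx":0,"wy":0,"wz":0},{"tx":0,"ty":0,"tz":0.005,"wx":0,"wy":0,"wz":0},{"tx":0,"ty":0,"tz":0.005,"wx":0,"wy":0,"wz":0},{"tx":0,"ty":0,"tz":0.005,"wx":0,"wy":0,"wz":0},{"tx":0,"ty":0,"tz":0.005,"wx":0,"wy":0,"wz":0},{"tx":0,"ty":0,"tz":0,"wx":0,"wy":0,"wz":0}]' -
python3 -m jog '[{"tx":0,"ty":0,"tz":0.01,"wx":0,"wy":0,"wz":0},{"tx":0,"ty":0,"tz":0.01,"wx":0,"wy":0,"wz":0},{"tx":0,"ty":0,"tz":0.01,"wx":0,"wy":0,"wz":0},{"tx":0,"ty":0,"tz":0.008,"wx":0,"wy":0,"wz":0},{"tx":0,"ty":0,"tz":0,"wx":0,"wy":0,"wz":0}]' -
python3 -m jog '[{"tx":0,"ty":0,"tz":0.003,"wx":0,"wy":0,"wz":0},{"tx":0,"ty":0,"tz":0.003,"wx":0,"wy":0,"wz":0},{"tx":0,"ty":0,"tz":0.002,"wx":0,"wy":0,"wz":0},{"tx":0,"ty":0,"tz":0,"wx":0,"wy":0,"wz":0},{"tx":0,"ty":0,"tz":0,"wx":0,"wy":0,"wz":0}]' -
```

```text
clock: 10.05
position: [588.2, 294.8, 189.5]
eef_rot: [3.14, 0.002, -0.11]
wrist_force: [-0.8, -0.0, -6.6]
width: 0.152
finger_force: 30.0
clock: 10.55
position: [587.9, 294.5, 150.8]
eef_rot: [3.14, 0.002, -0.11]
wrist_force: [-0.4, -1.3, -5.9]
width: 0.153
finger_force: 30.0
clock: 11.05
position: [589.0, 295.3, 145.1]
eef_rot: [-3.141, -0.001, -0.111]
wrist_force: [-0.3, 0.3, -5.3]
width: 0.15
finger_force: 30.0
```

```bash
python3 -m jog '[{"tx":0,"ty":0,"tz":0.001,"wx":0,"wy":0,"wz":0},{"tx":0,"ty":0,"tz":0.001,"wx":0,"wy":0,"wz":0},{"tx":0,"ty":0,"tz":0.001,"wx":0,"wy":0,"wz":0},{"tx":0,"ty":0,"tz":0,"wx":0,"wy":0,"wz":0},{"tx":0,"ty":0,"tz":0,"wx":0,"wy":0,"wz":0}]' -
python3 -m jog '[{"tx":0,"ty":0,"tz":0.001,"wx":0,"wy":0,"wz":0},{"tx":0,"ty":0,"tz":0,"wx":0,"wy":0,"wz":0},{"tx":0,"ty":0,"tz":0,"wx":0,"wy":0,"wz":0}]' -
```

```text
clock: 11.55
position: [589.0, 295.3, 142.1]
eef_rot: [-3.141, -0.001, -0.111]
wrist_force: [0.0, -0.2, -1.0]
width: 0.154
finger_force: 30.0
clock: 11.85
position: [589.0, 295.3, 141.0]
eef_rot: [-3.141, -0.001, -0.111]
wrist_force: [-0.4, -0.2, 2.0]
width: 0.155
finger_force: 30.0
```

The bar now carries the weight's load. I'll release it and rise.

```bash
python3 -m jog '[{"tx":0,"ty":0,"tz":0,"wx":0,"wy":0,"wz":0},{"tx":0,"ty":0,"tz":0,"wx":0,"wy":0,"wz":0},{"tx":0,"ty":0,"tz":0,"wx":0,"wy":0,"wz":0},{"tx":0,"ty":0,"tz":0,"wx":0,"wy":0,"wz":0},{"tx":0,"ty":0,"tz":0,"wx":0,"wy":0,"wz":0},{"tx":0,"ty":0,"tz":-0.01,"wx":0,"wy":0,"wz":0},{"tx":0,"ty":0,"tz":-0.015,"wx":0,"wy":0,"wz":0},{"tx":0,"ty":0,"tz":-0.02,"wx":0,"wy":0,"wz":0},{"tx":0,"ty":0,"tz":-0.02,"wx":0,"wy":0,"wz":0},{"tx":0,"ty":0,"tz":-0.02,"wx":0,"wy":0,"wz":0},{"tx":0,"ty":0,"tz":-0.02,"wx":0,"wy":0,"wz":0},{"tx":0,"ty":0,"tz":0,"wx":0,"wy":0,"wz":0},{"tx":0,"ty":0,"tz":0,"wx":0,"wy":0,"wz":0}]' -0.3
python3 - <<'E'
from h import *
i,K,T,s=wrist('w5')
c=ctrl.camera("scene"); b=c["img"][215:345,120:320]
o=np.zeros((600,800,3),np.uint8); o[:320]=cv2.resize(i[100:300,70:570],(800,320)); o[320:580,:400]=cv2.resize(b,(400,260))
cv2.imwrite("pics/w5c.png",o[:,:,::-1])
d=np.load("top0.npz"); img,K,T=d["img"],d["K"],d["T"]
H=hsv(img); h,s_,v=[H[...,k].astype(int) for k in range(3)]
m=((h<16)|(h>175))&(s_>110)&(v>60)
rects(img,m,(365,235,435,280),46,K,T)
print(ray(K,T,(150+646/2.7517,190+193/2.75),155), ray(K,T,(150+690/2.7517,190+181/2.75),99),ray(K,T,(150+737/2.7517,190+169/2.75),91))
print("red spots");
go([430,-230,250],15)
E
```

```text
clock: 13.15
position: [589.0, 295.3, 246.9]
eef_rot: [-3.141, -0.001, -0.111]
wrist_force: [-0.4, -1.0, 0.3]
width: 0.651
finger_force: 0.0
px [398.5 256.1] xy [ 468.1 -282.1] size [ 55.3 151.5] ang 15.1
[ 454.20882691 -230.68467257  155.        ] [ 467.03688136 -280.78363414   99.        ] [ 478.57457484 -328.74627556   91.        ]
red spots
tool shift [-99.6 539.1  -4.3] pos [588.4 294.8 245.3] rpy [ 1.7996e+02  3.0000e-02 -6.3300e+00] t 13.25
turn (after shift) [  0.03   0.04 -21.33]
```

View pics/w5c.png

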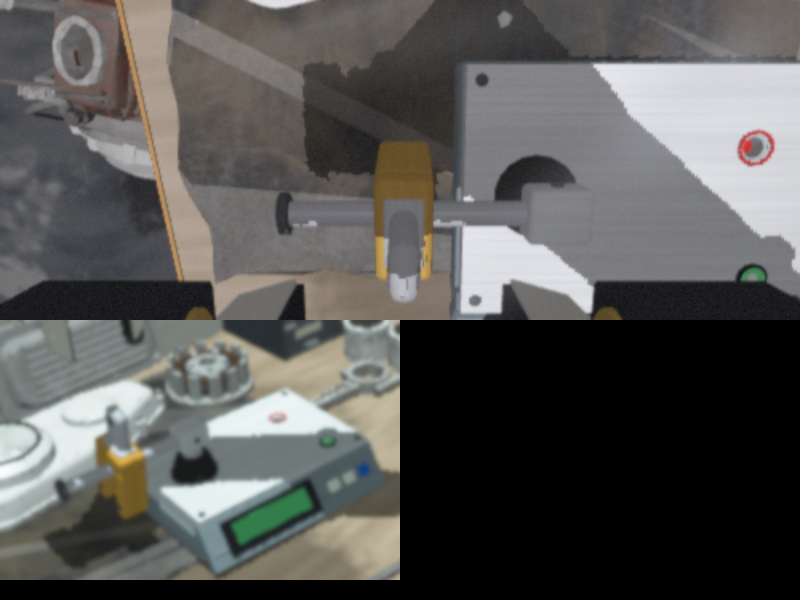

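The weight hangs astride the bar, clear of the collar and root, and the gripper is off it. The block fits 55×151 mm with yaw 15.1°, so the punch should be near (455.6,-235.8). I'll turn to yaw 105° so the fingers close across the row of tools.

```bash
python3 -m jog '[{"tx":0,"ty":0,"tz":0,"wx":0,"wy":0,"wz":-7.5},{"tx":0,"ty":0,"tz":0,"wx":0,"wy":0,"wz":-7.5},{"tx":0,"ty":0,"tz":0,"wx":0,"wy":0,"wz":-7.5},{"tx":0,"ty":0,"tz":0,"wx":0,"wy":0,"wz":-7.5},{"tx":0,"ty":0,"tz":0,"wx":0,"wy":0,"wz":-7.5},{"tx":0,"ty":0,"tz":0,"wx":0,"wy":0,"wz":-7.5},{"tx":0,"ty":0,"tz":0,"wx":0,"wy":0,"wz":-7.5},{"tx":0,"ty":0,"tz":0,"wx":0,"wy":0,"wz":-7.5},{"tx":0,"ty":0,"tz":0,"wx":0,"wy":0,"wz":-7.5},{"tx":0,"ty":0,"tz":0,"wx":0,"wy":0,"wz":-7.5},{"tx":0,"ty":0,"tz":0,"wx":0,"wy":0,"wz":-7.5},{"tx":0,"ty":0,"tz":0,"wx":0,"wy":0,"wz":-7.5},{"tx":0,"ty":0,"tz":0,"wx":0,"wy":0,"wz":-7.5},{"tx":0,"ty":0,"tz":0,"wx":0,"wy":0,"wz":-7.5},{"tx":0,"ty":0,"tz":0,"wx":0,"wy":0,"wz":-6},{"tx":0,"ty":0,"tz":0,"wx":0,"wy":0,"wz":0},{"tx":0,"ty":0,"tz":0,"wx":0,"wy":0,"wz":0}]' -
python3 -c "
from h import *
go([455.6,-235.8,225],105); print(ctrl.sense()['joint_pos'])"
```

```text
clock: 14.95
position: [588.5, 294.8, 245.0]
eef_rot: [-3.14, 0.0, 1.824]
wrist_force: [0.7, 0.1, 0.2]
width: 0.651
finger_force: 0.0
tool shift [-480.5 -261.4   20.4] pos [588.5 294.8 245. ] rpy [-1.7993e+02  1.0000e-02  1.0449e+02] t 14.95
turn (after shift) [-0.07  0.01 -0.51]
[-0.04401068  0.61728201 -0.84805191  1.40569749  0.46339607  1.32572983
 -0.6586308 ]
```

```bash
python3 -m jog '[{"tx":-0.0267,"ty":-0.0145,"tz":0.001,"wx":0,"wy":0,"wz":0},{"tx":-0.0267,"ty":-0.0145,"tz":0.001,"wx":0,"wy":0,"wz":0},{"tx":-0.0267,"ty":-0.0145,"tz":0.001,"wx":0,"wy":0,"wz":0},{"tx":-0.0267,"ty":-0.0145,"tz":0.001,"wx":0,"wy":0,"wz":0},{"tx":-0.0267,"ty":-0.0145,"tz":0.001,"wx":0,"wy":0,"wz":0},{"tx":-0.0267,"ty":-0.0145,"tz":0.001,"wx":0,"wy":0,"wz":0},{"tx":-0.0267,"ty":-0.0145,"tz":0.001,"wx":0,"wy":0,"wz":0},{"tx":-0.0267,"ty":-0.0145,"tz":0.001,"wx":0,"wy":0,"wz":0},{"tx":-0.0267,"ty":-0.0145,"tz":0.001,"wx":0,"wy":0,"wz":0},{"tx":-0.0267,"ty":-0.0145,"tz":0.001,"wx":0,"wy":0,"wz":0},{"tx":-0.0267,"ty":-0.0145,"tz":0.001,"wx":0,"wy":0,"wz":0},{"tx":-0.0267,"ty":-0.0145,"tz":0.001,"wx":0,"wy":0,"wz":0},{"tx":-0.0267,"ty":-0.0145,"tz":0.001,"wx":0,"wy":0,"wz":0},{"tx":-0.0267,"ty":-0.0145,"tz":0.001,"wx":0,"wy":0,"wz":0},{"tx":-0.0267,"ty":-0.0145,"tz":0.001,"wx":0,"wy":0,"wz":0},{"tx":-0.0267,"ty":-0.0145,"tz":0.001,"wx":0,"wy":0,"wz":0},{"tx":-0.0267,"ty":-0.0145,"tz":0.002,"wx":0,"wy":0,"wz":0},{"tx":-0.0267,"ty":-0.0145,"tz":0.002,"wx":0,"wy":0,"wz":0},{"tx":0,"ty":0,"tz":0,"wx":0,"wy":0,"wz":0},{"tx":0,"ty":0,"tz":0,"wx":0,"wy":0,"wz":0}]' -
python3 -c "
from h import *
wrist('w6'); go([455.6,-235.8,225],105)"
```

```text
clock: 16.95
position: [457.7, -236.2, 225.6]
eef_rot: [-3.142, -0.0, 1.823]
wrist_force: [-0.2, 0.8, -0.2]
width: 0.653
finger_force: 0.0
tool shift [ 0.  -2.5  0.8] pos [ 458.1 -235.2  225.8] rpy [ 1.7998e+02 -2.0000e-02  1.0459e+02] t 17.0
turn (after shift) [ 0.02 -0.02 -0.41]
```

View pics/w6.png

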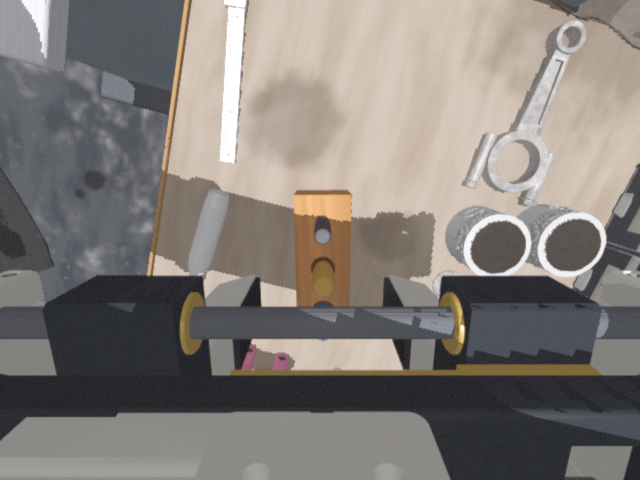

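The punch's head is at px (323,238), the brass drift at (323,278), and the row lies along the tool's x as intended.

```bash
python3 - <<'E'
from h import *
d=np.load("w6.npz"); img,K,T=d["img"],d["K"],d["T"]; g=cv2.cvtColor(img,cv2.COLOR_RGB2GRAY).astype(int)
print(g[216:252,323]); print(g[238,308:340]); print(g[226,308:340])
for p in [(322.5,237)]: 
    q=ray(K,T,p,109.5); print(q)
go([*q[:2],66.2],105)
E
```

```text
[ 91  79  69  66  63  63  59  59  61  63  66  63  83 119 127 137 142 141
 146 143 145 146 148 145 144 143 140 118 109 108 109 109 109 111 110 111]
[110 111 112 115 114 111  98 104 127 140 144 146 148 147 144 148 147 146
 145 146 137 119  91 107 109 109 109 109 111 108 107 105]
[111 110 116 117 118 109  99  75  70  67  65  61  62  62  62  66  68  62
  65  66  63  62  82 108 110 109 109 111 109 107 105 105]
[ 457.92212699 -236.02823903  109.5       ]
tool shift [ -0.9  -0.4 159.6] pos [ 458.1 -235.2  225.8] rpy [ 1.7998e+02 -2.0000e-02  1.0459e+02] t 17.0
turn (after shift) [ 0.02 -0.02 -0.41]
```

```bash
python3 -m jog '[{"tx":0,"ty":0,"tz":0.01,"wx":0,"wy":0,"wz":-0.4},{"tx":0,"ty":0,"tz":0.02,"wx":0,"wy":0,"wz":0},{"tx":0,"ty":0,"tz":0.02,"wx":0,"wy":0,"wz":0},{"tx":0,"ty":0,"tz":0.02,"wx":0,"wy":0,"wz":0},{"tx":0,"ty":0,"tz":0.02,"wx":0,"wy":0,"wz":0},{"tx":0,"ty":0,"tz":0.02,"wx":0,"wy":0,"wz":0},{"tx":0,"ty":0,"tz":0.02,"wx":0,"wy":0,"wz":0},{"tx":0,"ty":0,"tz":0.02,"wx":0,"wy":0,"wz":0},{"tx":0,"ty":0,"tz":0.0095,"wx":0,"wy":0,"wz":0},{"tx":0,"ty":0,"tz":0,"wx":0,"wy":0,"wz":0},{"tx":0,"ty":0,"tz":0,"wx":0,"wy":0,"wz":0}]' -
python3 -m jog '[{"tx":0,"ty":0,"tz":0,"wx":0,"wy":0,"wz":0},{"tx":0,"ty":0,"tz":0,"wx":0,"wy":0,"wz":0},{"tx":0,"ty":0,"tz":0,"wx":0,"wy":0,"wz":0},{"tx":0,"ty":0,"tz":0,"wx":0,"wy":0,"wz":0},{"tx":0,"ty":0,"tz":0,"wx":0,"wy":0,"wz":0},{"tx":0,"ty":0,"tz":0,"wx":0,"wy":0,"wz":0},{"tx":0,"ty":0,"tz":0,"wx":0,"wy":0,"wz":0},{"tx":0,"ty":0,"tz":0,"wx":0,"wy":0,"wz":0}]' 1
```

```text
clock: 18.1
position: [458.4, -235.4, 66.6]
eef_rot: [3.141, 0.0, 1.835]
wrist_force: [-0.4, -0.3, 1.7]
width: 0.649
finger_force: 0.0
clock: 18.9
position: [457.9, -236.0, 66.3]
eef_rot: [-3.142, 0.0, 1.834]
wrist_force: [0.3, -0.1, 0.3]
width: 0.148
finger_force: 30.0
```

```bash
python3 -m jog '[{"tx":0,"ty":0,"tz":-0.005,"wx":0,"wy":0,"wz":0},{"tx":0,"ty":0,"tz":-0.01,"wx":0,"wy":0,"wz":0},{"tx":0,"ty":0,"tz":-0.015,"wx":0,"wy":0,"wz":0},{"tx":0,"ty":0,"tz":-0.015,"wx":0,"wy":0,"wz":0},{"tx":0,"ty":0,"tz":-0.015,"wx":0,"wy":0,"wz":0},{"tx":0,"ty":0,"tz":-0.02,"wx":0,"wy":0,"wz":0},{"tx":0,"ty":0,"tz":-0.02,"wx":0,"wy":0,"wz":0},{"tx":0,"ty":0,"tz":-0.02,"wx":0,"wy":0,"wz":0},{"tx":0,"ty":0,"tz":0,"wx":0,"wy":0,"wz":0},{"tx":0,"ty":0,"tz":0,"wx":0,"wy":0,"wz":0}]' -
python3 - <<'E'
from h import *
d=np.load("w5.npz"); img,K,T=d["img"],d["K"],d["T"]; H=hsv(img); h,s,v=[H[...,i].astype(int) for i in range(3)]
rects(img,((h<8)|(h>172))&(s>70)&(v>80),(525,170,570,215),58,K,T,3)
rects(img,(s<40)&(v>100),(350,120,639,305),58,K,T,1000)
go([593,13,185],105)
E
```

```text
clock: 19.9
position: [458.1, -236.1, 187.0]
eef_rot: [3.141, 0.001, 1.833]
wrist_force: [0.1, 0.4, -1.4]
width: 0.147
finger_force: 30.0
px [542.5 192. ] xy [593.8  73.6] size [21.6 21.6] ang 3.2
px [494. 212.] xy [571.4 110.1] size [312.5 188.3] ang 83.7
tool shift [205.6 195.    1.9] pos [ 458.1 -236.1  187. ] rpy [1.7996e+02 7.0000e-02 1.0504e+02] t 19.9
turn (after shift) [0.04 0.07 0.04]
```

```bash
python3 -c "
from h import *
go([603.4,35,142],105)"
```

```text
tool shift [224.2 210.7  44.9] pos [ 458.1 -236.1  187. ] rpy [1.7996e+02 7.0000e-02 1.0504e+02] t 19.9
turn (after shift) [0.04 0.07 0.04]
```

```bash
python3 -m jog '[{"tx":0.016,"ty":0.015,"tz":0,"wx":0,"wy":0,"wz":0},{"tx":0.016,"ty":0.015,"tz":0,"wx":0,"wy":0,"wz":0},{"tx":0.016,"ty":0.015,"tz":0,"wx":0,"wy":0,"wz":0},{"tx":0.016,"ty":0.015,"tz":0,"wx":0,"wy":0,"wz":0},{"tx":0.016,"ty":0.015,"tz":0,"wx":0,"wy":0,"wz":0},{"tx":0.016,"ty":0.015,"tz":0,"wx":0,"wy":0,"wz":0},{"tx":0.016,"ty":0.015,"tz":0,"wx":0,"wy":0,"wz":0},{"tx":0.016,"ty":0.015,"tz":0,"wx":0,"wy":0,"wz":0},{"tx":0.016,"ty":0.015,"tz":0,"wx":0,"wy":0,"wz":0},{"tx":0.016,"ty":0.015,"tz":0,"wx":0,"wy":0,"wz":0},{"tx":0.016,"ty":0.015,"tz":0,"wx":0,"wy":0,"wz":0},{"tx":0.016,"ty":0.015,"tz":0,"wx":0,"wy":0,"wz":0},{"tx":0.016,"ty":0.015,"tz":0,"wx":0,"wy":0,"wz":0},{"tx":0.016,"ty":0.015,"tz":0,"wx":0,"wy":0,"wz":0},{"tx":0,"ty":0,"tz":0.015,"wx":0,"wy":0,"wz":0},{"tx":0,"ty":0,"tz":0.015,"wx":0,"wy":0,"wz":0},{"tx":0,"ty":0,"tz":0.013,"wx":0,"wy":0,"wz":0},{"tx":0,"ty":0,"tz":0,"wx":0,"wy":0,"wz":0},{"tx":0,"ty":0,"tz":0,"wx":0,"wy":0,"wz":0},{"tx":0,"ty":0,"tz":0,"wx":0,"wy":0,"wz":0}]' -
python3 - <<'E'
from h import *
i,K,T,s=wrist('w7'); go([603.4,35,142],105)
print("tip exp",proj(K,T,s["position"]+R.from_euler("xyz",s["eef_rot"]).apply([0,0,66.2])))
c=i[130:310,220:420]; cv2.imwrite("pics/w7c.png",cv2.resize(c,None,fx=3,fy=3)[:,:,::-1])
E
```

```text
clock: 21.9
position: [602.7, 34.6, 143.7]
eef_rot: [3.141, 0.0, 1.833]
wrist_force: [-0.3, 0.0, -0.8]
width: 0.149
finger_force: 30.0
tool shift [0.1 0.6 1.9] pos [602.8  34.8 143.9] rpy [1.7995e+02 1.0000e-02 1.0504e+02] t 21.95
turn (after shift) [0.05 0.01 0.04]
tip exp [322.27197233 254.69884972]
```

View pics/w7c.png

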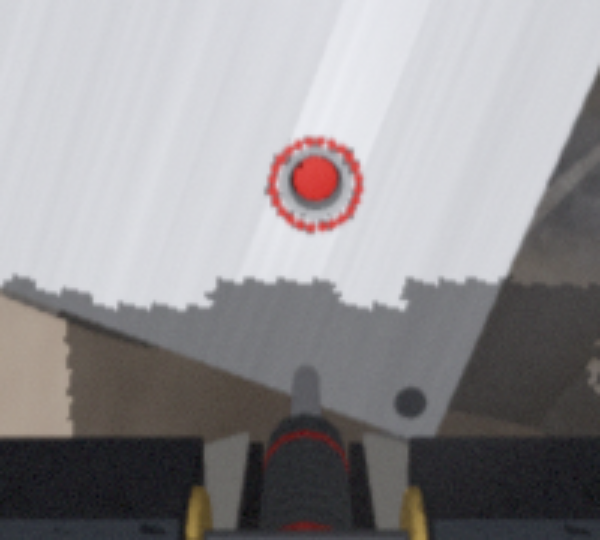

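The punch tip is at px (322,253), matching its expected (322,255), so the punch is straight in the grip. The hole's ring is centred at px (325,192).

```bash
python3 - <<'E'
from h import *
d=np.load("w7.npz"); img,K,T=d["img"],d["K"],d["T"]; H=hsv(img); h,s,v=[H[...,i].astype(int) for i in range(3)]
m=((h<8)|(h>172))&(s>100)&(v>80)
rects(img,m,(300,165,350,220),58,K,T,3)
ys,xs=np.nonzero(m[165:220,300:350]); (c,r)=cv2.minEnclosingCircle(np.c_[xs+300,ys+165].astype(np.float32)); print(c,r)
q=ray(K,T,c,58); print(q); go([*q[:2],130],105)
E
```

```text
px [324.8 189.3] xy [593.4  75.5] size [10.5  9.7] ang 15.0
px [333.7 192. ] xy [600.2  75.1] size [ 8.8 20.3] ang 9.1
px [317.5 190.3] xy [588.9  73.3] size [11.4 21.1] ang 9.3
(324.5762634277344, 190.67796325683594) 15.748507499694824
[593.77008663  74.41753884  58.        ]
tool shift [40.7  1.5 13.9] pos [602.8  34.8 143.9] rpy [1.7995e+02 1.0000e-02 1.0504e+02] t 21.95
turn (after shift) [0.05 0.01 0.04]
```

```bash
python3 -m jog '[{"tx":0.0135,"ty":0.0005,"tz":0,"wx":0,"wy":0,"wz":0},{"tx":0.0135,"ty":0.0005,"tz":0,"wx":0,"wy":0,"wz":0},{"tx":0.0135,"ty":0.0005,"tz":0.004,"wx":0,"wy":0,"wz":0},{"tx":0,"ty":0,"tz":0.006,"wx":0,"wy":0,"wz":0},{"tx":0,"ty":0,"tz":0.005,"wx":0,"wy":0,"wz":0},{"tx":0,"ty":0,"tz":0,"wx":0,"wy":0,"wz":0},{"tx":0,"ty":0,"tz":0,"wx":0,"wy":0,"wz":0},{"tx":0,"ty":0,"tz":0,"wx":0,"wy":0,"wz":0}]' -
python3 - <<'E'
from h import *
img,K,T,s=wrist('w8'); H=hsv(img); h,sa,v=[H[...,i].astype(int) for i in range(3)]
M=R.from_euler("xyz",s["eef_rot"])
tip=s["position"]+M.apply([0,0,66.2]); print("tip",tip,proj(K,T,tip), "hole exp px",proj(K,T,[593.7,74.2,58]))
m=((h<8)|(h>172))&(sa>100)&(v>60)
ys,xs=np.nonzero(m[215:290,290:360]); ys+=215; xs+=290
print(len(xs),xs.min(),xs.max(),ys.min(),ys.max())
for r in range(ys.min(),ys.max()+1,2):
    q=xs[ys==r]; print(r,q.tolist())
g=cv2.cvtColor(img,cv2.COLOR_RGB2GRAY).astype(int)
for r in range(244,275,4): print(r,g[r,305:342])
E
```

```text
clock: 22.75
position: [593.6, 73.9, 128.2]
eef_rot: [3.142, 0.0, 1.833]
wrist_force: [-0.5, 0.5, 0.3]
width: 0.153
finger_force: 30.0
tip [593.64172038  73.93461626  62.02143897] [322.27209115 254.69868352] hole exp px [322.44127374 252.67184785]
392 307 338 238 285
238 [320, 321, 322, 323, 324, 325]
240 [315, 316, 317, 318, 319, 320, 321, 322, 323, 324, 325, 327, 328, 329, 330]
242 [312, 313, 314, 315, 331, 332, 333]
244 [310, 311, 312, 319, 320, 321, 322, 323, 324, 325, 326, 327, 333, 334, 335]
246 [309, 310, 311, 312, 316, 317, 318, 319, 320, 321, 322, 323, 324, 325, 326, 327, 328, 329, 335, 336, 337]
248 [308, 309, 310, 316, 317, 318, 319, 320, 321, 322, 323, 324, 325, 326, 327, 328, 329, 330, 336, 337]
250 [308, 309, 310, 316, 317, 318, 319, 320, 321, 322, 323, 324, 325, 326, 327, 328, 329, 336, 337, 338]
252 [307, 308, 309, 317, 318, 319, 325, 326, 327, 328, 337, 338]
254 [308, 309, 337, 338]
256 [308, 309, 337, 338]
258 [309, 310, 311, 336, 337, 338]
260 [309, 310, 311, 334, 335, 336]
262 [310, 311, 312, 313, 333, 334, 335, 336]
264 [313, 314, 315, 316, 331, 332, 333]
266 [31
[... 806 characters left out ...]
91  92  91  93  97 103 103 100 108 113 114 116 117  81  68  84 109 121
 121]
260 [119 119 117 103  81  67  64  86 105 116 118 117 103  92  92  92  90  92
  93  93  88 100 107 113 116 117 116 118 102  75  63  73  96 113 121 125
 120]
264 [122 120 121 122 119 111 112 107  73  61  61  80  88  93  93  90  92  92
  90  92  89  96 104  89  87  85  64  49  72 103 114 122 123 123 123 119
 122]
268 [122 119 119 120 123 122 123 123 122 118 114  96  79  70  63  53  57  59
  61  69  70  72  97 108 111 113 122 123 124 123 123 123 121 123 119 122
 124]
272 [118 119 119 122 123 120 108  79  51  41  40  43  39  44  45  43  48  46
  47  42  46  46  38  42  45  53  76 105 121 123 123 120 121 121 123 126
 122]
```

```bash
python3 -m jog '[{"tx":0.0003,"ty":0.0007,"tz":0,"wx":0,"wy":0,"wz":0},{"tx":0,"ty":0,"tz":0.004,"wx":0,"wy":0,"wz":0},{"tx":0,"ty":0,"tz":0.004,"wx":0,"wy":0,"wz":0},{"tx":0,"ty":0,"tz":0.003,"wx":0,"wy":0,"wz":0},{"tx":0,"ty":0,"tz":0,"wx":0,"wy":0,"wz":0},{"tx":0,"ty":0,"tz":0,"wx":0,"wy":0,"wz":0}]' -
python3 -m jog '[{"tx":0,"ty":0,"tz":0.002,"wx":0,"wy":0,"wz":0},{"tx":0,"ty":0,"tz":0.002,"wx":0,"wy":0,"wz":0},{"tx":0,"ty":0,"tz":0,"wx":0,"wy":0,"wz":0},{"tx":0,"ty":0,"tz":0,"wx":0,"wy":0,"wz":0}]' -
python3 -m jog '[{"tx":0,"ty":0,"tz":0.001,"wx":0,"wy":0,"wz":0},{"tx":0,"ty":0,"tz":0.001,"wx":0,"wy":0,"wz":0},{"tx":0,"ty":0,"tz":0.001,"wx":0,"wy":0,"wz":0},{"tx":0,"ty":0,"tz":0,"wx":0,"wy":0,"wz":0},{"tx":0,"ty":0,"tz":0,"wx":0,"wy":0,"wz":0}]' -
```

```text
clock: 23.4
position: [594.0, 75.0, 117.1]
eef_rot: [-3.141, -0.0, 1.834]
wrist_force: [-0.2, 0.6, -0.2]
width: 0.15
finger_force: 30.0
clock: 23.8
position: [594.0, 74.9, 113.2]
eef_rot: [-3.142, 0.0, 1.834]
wrist_force: [0.0, -0.5, -0.9]
width: 0.147
finger_force: 30.0
clock: 24.3
position: [594.1, 75.0, 110.3]
eef_rot: [3.141, 0.0, 1.834]
wrist_force: [0.0, 0.3, 1.3]
width: 0.152
finger_force: 30.0
```

```bash
python3 -m jog '[{"tx":0,"ty":0,"tz":0.001,"wx":0,"wy":0,"wz":0},{"tx":0,"ty":0,"tz":0.001,"wx":0,"wy":0,"wz":0},{"tx":0,"ty":0,"tz":0,"wx":0,"wy":0,"wz":0},{"tx":0,"ty":0,"tz":0,"wx":0,"wy":0,"wz":0}]' -
python3 -m jog '[{"tx":0,"ty":0,"tz":0.001,"wx":0,"wy":0,"wz":0},{"tx":0,"ty":0,"tz":0,"wx":0,"wy":0,"wz":0},{"tx":0,"ty":0,"tz":0,"wx":0,"wy":0,"wz":0}]' -
python3 -m jog '[{"tx":0,"ty":0,"tz":0.001,"wx":0,"wy":0,"wz":0},{"tx":0,"ty":0,"tz":0,"wx":0,"wy":0,"wz":0},{"tx":0,"ty":0,"tz":0,"wx":0,"wy":0,"wz":0}]' -
```

```text
clock: 24.7
position: [594.2, 75.0, 108.4]
eef_rot: [3.141, 0.0, 1.834]
wrist_force: [-0.2, -0.4, 2.8]
width: 0.148
finger_force: 30.0
clock: 25.0
position: [594.1, 75.0, 107.3]
eef_rot: [3.141, 0.0, 1.834]
wrist_force: [0.3, -0.3, 4.0]
width: 0.151
finger_force: 30.0
clock: 25.3
position: [594.2, 75.0, 106.5]
eef_rot: [3.141, 0.0, 1.834]
wrist_force: [-1.5, -0.1, 6.7]
width: 0.147
finger_force: 30.0
```

```bash
python3 -m jog '[{"tx":0,"ty":0,"tz":0.0006,"wx":0,"wy":0,"wz":0},{"tx":0,"ty":0,"tz":0,"wx":0,"wy":0,"wz":0},{"tx":0,"ty":0,"tz":0,"wx":0,"wy":0,"wz":0},{"tx":0,"ty":0,"tz":0,"wx":0,"wy":0,"wz":0},{"tx":0,"ty":0,"tz":0,"wx":0,"wy":0,"wz":0},{"tx":0,"ty":0,"tz":0,"wx":0,"wy":0,"wz":0},{"tx":0,"ty":0,"tz":0,"wx":0,"wy":0,"wz":0},{"tx":0,"ty":0,"tz":0,"wx":0,"wy":0,"wz":0}]' -
python3 - <<'E'
from h import *
c=ctrl.camera("scene"); H=hsv(c["img"]); K,T=c["intrinsics"],c["world_to_cam"]
d=np.load("s4.npz"); m=(H[...,0]>14)&(H[...,0]<30)&(H[...,1]>140)
ys,xs=np.nonzero(m[200:345,100:300]); print("brass px",len(xs),xs.mean()+100,ys.mean()+200,"hang exp",proj(K,T,[588,295,95]))
print(ctrl.sense()["wrist_force"])
E
```

```text
clock: 26.1
position: [594.4, 75.1, 106.4]
eef_rot: [3.141, 0.0, 1.834]
wrist_force: [-0.8, -0.8, 10.4]
width: 0.15
finger_force: 30.0
brass px 521 186.97120921305182 289.1573896353167 hang exp [180.30309271 292.089647  ]
[-2.40739165 -0.72837214  9.55997284]
```

```bash
python3 - <<'E'
from h import *
c=ctrl.camera("scene")["img"]; H=hsv(c)
m=((H[...,0]>14)&(H[...,0]<30)&(H[...,1]>140)).astype(np.uint8); m[:200]=0;m[345:]=0;m[:,:100]=0;m[:,300:]=0
n,_,st,ce=cv2.connectedComponentsWithStats(m); print(st[1:][st[1:,4]>15],ce[1:][st[1:,4]>15]); print(ctrl.sense()["wrist_force"])
E
```

```text
[[236 212  17   4  29]
 [169 274  24  39 484]] [[243.13793103 213.68965517]
 [182.34297521 295.05165289]]
[-1.28997655  0.08521336 11.25792174]
```

The weight is still hanging where it was, and the button is on its hard stop at about 10 N. I'm handing the job in.

```bash
python3 -c "
from bench import ctrl
print(ctrl.close_job())"
```

```text
the job is handed in; nothing more can be done
None
```

The job is handed in at about 26 s of the allowed 61 s: the check weight hangs on the load bar, and the gripped pin punch holds the calibration button on its hard stop with about 10 N; the connecting rods were not touched, and no verdict came back at hand-in.

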